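# Tip the drip pan so the moulds gather in the scoop, then put the scoop on the cold pack

### The job

Four steel base moulds lie scattered in the tilting drip pan; without touching them, press the pan's handle pad down until all four have slid into the scoop lying at its low end, then ease the pan back level. Lift the loaded scoop out by its grip bar and set it level, centred and lengthwise on the gel pack with all four moulds still in it, and let go. Leave the dropper bottle and the label roll where they are.

Things in the scene. Friction and masses are not known exactly. Their poses are not given: they have to be found in the camera images.
- pan (a joint): tilt of the white drip pan on its stand: 0 level (at rest), grows to the stop at 0.62 rad as the pad is pressed down. Pressing takes about 2 to 6 N; released, the pan falls back level by its own weight in about a second. The moulds start to slide at roughly 0.27 to 0.4 rad, so tip it right to the stop
- pan_pivot (a point): middle of the pan's pivot axis on the fixed grey stand, 110 mm above the bench. Its axes do not tilt: x along the pivot, y level towards the pad (low end), z up. The stand's cheeks reach 12 mm above it at x = +-85 mm. Level pan: inside 140 mm wide, from y = -183 to +65 mm; rim 34 mm above the pivot
- pan_pad (a point): middle of the top face of the pan's handle pad (60 mm in x, 36 mm in y, 6 mm thick), 165 mm from the pivot in y and 10 mm above it when level; moves with the pan, its y points outward along the handle, away from the pan; about 23 mm above the bench at the stop
- pan_end (a point): on the pan's floor at the foot of its inner end wall on the pad side, 65 mm from the pivot in y, 10 mm above it when level; the scoop's back starts 2 to 4 mm from this wall. From 114 mm before the wall, where the moulds lie, the floor is 3.5 mm higher, so they slide on into the scoop, whose floor is 1 mm lower. Moves with the pan, axes as the pan's
- scoop: loose grey scoop, 130 mm in x, 108 mm in y, 0.11 kg, lying flat on the pan's floor and filling its recess (5 mm play each side, about 5 mm lengthwise); origin at the centre of its underside, z up. Open mouth with a thin edge at y = -54 mm, back wall at y = +54 mm, floor 2.5 mm thick, walls 3 mm thick and 22 mm high
- scoop_grip (a point): middle of the scoop's grip bar, 60 mm straight above the scoop's underside and above its centre of mass; the bar runs 70 mm along the scoop's y and is 12 mm wide in x and 12 mm high, held at its back end only; free space below it 51 mm above the scoop's floor
- mould_1: stainless base mould, 31 x 43 x 12 mm shallow dish with a flared rim, 22 g; origin at the centre of its underside
- mould_2: same as mould_1
- mould_3: same as mould_1
- mould_4: same as mould_1
- gel_pack: light blue flat hard-shell gel pack lying on the bench, does not move: 68 mm in x, 115 mm in y, flat supporting top 22 mm above the bench; origin at the centre of its underside. The scoop (130 mm way) goes along the length of the pack: the x axis of the scoop along the y axis of the pack, either way round
- dropper: small loose brown dropper bottle, 36 mm wide, 108 mm high, origin under its centre; a bystander
- label_tape: white label roll lying flat, 62 mm wide, 26 mm high, origin under its centre; a bystander
Things that resemble listed ones, but are neither listed nor needed, are in the scene too. Leave any yellow look-alike of the mould_1 alone.

How it is judged:
By the outcome, as a careful person would: the job done as asked, in the order asked, and still so for the second after the job is handed in, with the robot touching nothing.
It also fails if it takes over 58 s, if anything falls off the work surface, if the arm or the gripper's body presses on something with over 40 N, if the wrist force passes 120 N, or if a joint passes its speed limit or range.

### The arm

A 7-joint arm with a two-finger parallel gripper is mounted at the origin on a cart in front of the work surface, level with it; the furniture and walls round the work are solid. World frame = base frame: x ahead of the robot, y to its left, z up, the work surface at z = 0. Lengths are in m, angles in rad, forces in N, time in s.
With the tool pointing down it reaches from about 0.425 to 0.925 m from the base axis. Payload 6.8 kg.
Tool frame: the origin (TCP) lies on the front face of the gripper's body, between the roots of the fingers; the fingertips stand 73 mm ahead of it and the grasp point (between the pads) lies 54 mm ahead of it; z points along the fingers, x is the direction in which the jaws open and shut, and the axes are right-handed (so a half turn about z gives the same grasp; the last joint's range is limited). The gripper opens to 85 mm and grips with 20 to 120 N. Pads are 22 mm wide; open, the fingers measure 114 mm over their backs; the gripper's body (76 mm by 85 mm) begins 54 mm behind the grasp point. The pads swing forward as they close: fully open they stand 13 mm farther back than shut.
Start: joints at [-1.329, 0.477, 0.022, 1.555, -0.011, 1.109, -0.083], TCP at [0.231, 0.634, 0.304] pointing down, gripper open.
Joint ranges: [-2.96, 2.96], [-0.34, 2.1], [-1.41, 1.46], [0.24, 2.44], [-1.37, 4.51], [0.17, 1.92], [-2.96, 2.96]. Speed limits (rad/s): [2.39, 2.39, 3.14, 3.14, 3.14, 3.14, 3.14].

### API

Orientations are given as a unit quaternion [w, x, y, z].
In Python, from station import get_obs, read_camera, hand_in gives the robot as it stands. The module is installed in compiled form; this text tells all that it offers.
- The arm moves only by the shell command python3 -m creep 'ROWS' [FORCE]. ROWS is JSON, a list that holds one entry, the list of rows, each a list of 7 numbers: the turn, a rotation vector about the tool's x, y, z in rad, then the shift along the tool's x, y, z in m, then the finger opening in m, from 0 to 0.0854. A call has 1 to 20 rows; each row shifts and turns the pose as measured when the row begins, along the tool's axes as they then stand; what a row does not reach is not made up. A row lasts 1/12 s, in which the tool goes at most 41.7 mm and 7.16 degrees, less where a joint would pass 70% of its speed; a pose out of reach is approached as far as the arm can. A call is refused whole if a number of a shift passes 0.0417 or a number of a turn 0.125, either way. A call with a gripper value outside its range is refused whole. The fingers move at their own pace and stop on an object; FORCE is the grip in N (left out, the last holds). Time passes only in rows, so rows that do not move let the fingers close. It gives the time, the measured TCP pose, the force and the opening at its end, in the units of the state.
- get_obs(): the state, without advancing time (a new reading comes with each control period).
- read_camera(name): name is "side" or "top"; returns a dict with "color" (384x512x3 uint8, red, green, blue), "range_z" (384x512 float32, m along the optical axis (not along the pixel's ray), 0 where there is no reading), "fovy" (degrees; the focal length in pixels is half the picture's height over the tangent of half this angle, whatever the lens; pixels are square), "cx", "cy" (the principal point, pixels), "rvec" (rotation vector, rad) and "tvec" (3), from world to camera coordinates, as OpenCV has them. Camera axes: x right, y down, z forward; pixel columns grow to the right and rows downward; lengths in m; the calibration is good to about 2 mm. A picture is of the moment at which its call begins.
- hand_in(): hands the job in, once; it reports no verdict.
The state is a dict: "t": time; "q": joint angles; "joint_vel": joint speeds; "joint_torque": joint torques, N m; "eef_pos": TCP position; "tool_rot": TCP orientation; "contact_force": force on the tool from outside, world axes, zero at the start; "torque": the same for the moment, N m; "gripper_width": opening from 0.0 (shut) to 1.0 (fully open).
Only numpy, scipy, OpenCV 4.12 (cv2) and the standard library are available. Lean on these libraries where they do the work, as an engineer would, in place of code of your own. Each camera call takes 0.05 s, during which the arm holds its last target.

## Working session

There is one attempt and no reset: what is moved stays moved. The work goes in short steps, Python scripts to look and compute and a shell command to move; the robot and the scene stay as the last step left them, time stands still between calls to the robot, and variables do not carry over. Pictures are saved under pics/ and viewed, and the job is handed in when it is done.

```bash
mkdir -p pics
cat > h.py <<'E'
import numpy as np, cv2
from station import get_obs, read_camera
def cam(n):
    d=read_camera(n); d['R']=cv2.Rodrigues(np.array(d['rvec'],float))[0]; d['t']=np.array(d['tvec'],float).ravel()
    d['f']=d['color'].shape[0]/2/np.tan(np.radians(d['fovy'])/2); return d
def ray(d,u,v,z):
    r=d['R'].T@np.array([(u-d['cx'])/d['f'],(v-d['cy'])/d['f'],1.]); o=-d['R'].T@d['t']
    return o+r*(z-o[2])/r[2]
def pt(d,u,v):
    k=d['range_z'][int(v),int(u)]
    return d['R'].T@(np.array([(u-d['cx'])/d['f'],(v-d['cy'])/d['f'],1.])*k-d['t'])
def cloud(d):
    v,u=np.mgrid[:384,:512]; k=d['range_z']
    c=np.stack([(u-d['cx'])/d['f']*k,(v-d['cy'])/d['f']*k,k],-1)
    return (c-d['t'])@d['R']
def proj(d,p):
    c=d['R']@np.array(p)+d['t']; return c[:2]/c[2]*d['f']+[d['cx'],d['cy']]
def save(d,name,crop=None,s=1.5):
    im=d['color'][:,:,::-1]
    if crop: im=im[crop[1]:crop[3],crop[0]:crop[2]]
    cv2.imwrite('pics/'+name,cv2.resize(im,None,fx=s,fy=s,interpolation=cv2.INTER_CUBIC))
E
python3 - <<'E'
from h import *
import pickle
o=get_obs(); print({k:np.round(v,3) for k,v in o.items()})
for n in('side','top'):
    d=cam(n); save(d,n+'0.png'); pickle.dump(d,open(n+'0.pkl','wb')); print(n,d['fovy'],d['f'],d['cx'],d['cy'],-d['R'].T@d['t'],d['R'][2])
E
```

```text
{'t': np.float64(0.0), 'q': array([-1.329,  0.478,  0.022,  1.556, -0.011,  1.109, -0.083]), 'joint_vel': array([ 0.001,  0.001, -0.   ,  0.001, -0.001,  0.001,  0.001]), 'joint_torque': array([-0.0000e+00, -5.9646e+01,  1.6080e+00, -2.8119e+01,  1.2000e-02,
        1.0000e-02, -0.0000e+00]), 'eef_pos': array([0.231, 0.634, 0.303]), 'tool_rot': array([ 0.001,  0.819,  0.573, -0.001]), 'contact_force': array([ 0.105,  0.452, -0.42 ]), 'torque': array([-0.027,  0.056,  0.019]), 'gripper_width': np.float64(1.003)}
side 48.1888563758166 429.33338310130836 258.6692881565126 192.11835154218608 [ 0.35834365 -0.64762596  0.69845199] [ 0.1946346   0.78687277 -0.58561815]
top 56.85733341621049 354.6723166545164 253.7197180897504 191.5395672381328 [0.45163407 0.15895683 0.99042108] [ 0.10848477 -0.02471605 -0.99379081]
```

View pics/side0.png

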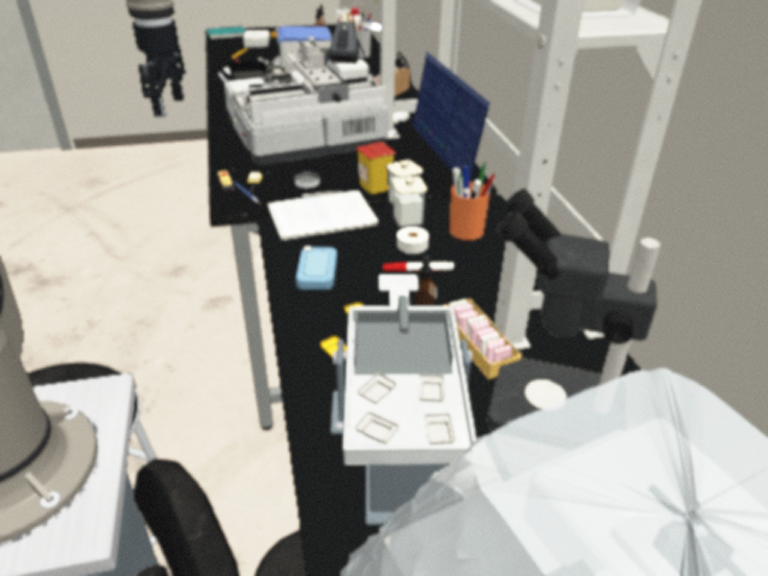

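View pics/top0.png

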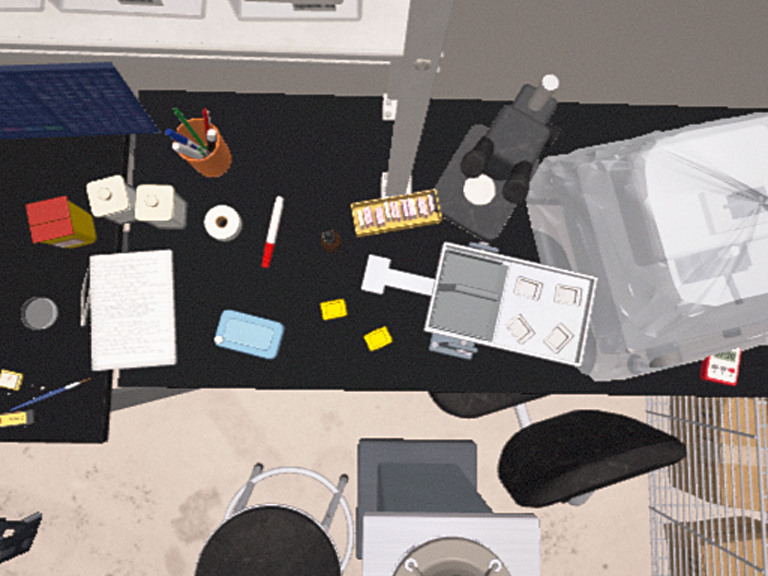

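The top view (1.5x) shows the pan at (510,305) with four steel moulds at (528,288), (568,293), (520,327) and (558,337). The scoop is at (470,290) with its bar pointing right. The pad is at (375,273), the gel pack at (250,333), the dropper at (330,238) and the label roll at (222,222). The two yellow look-alikes are at (333,309) and (378,338).

Run:
```python
from h import *
import pickle
t=pickle.load(open('top0.pkl','rb')); s=pickle.load(open('side0.pkl','rb'))
save(t,'topc.png',(225,145,405,255),4.4)
save(s,'sidec.png',(190,150,330,320),3.5)
save(t,'gelc.png',(135,190,265,250),6)
C=cloud(t)
for n,(u,v) in dict(pad=(250,182),neck=(272,188),scoopfloor=(300,180),scoopf2=(325,215),bar=(315,194),floor=(365,205),rimhi=(350,170),gel=(166,222),gel2=(180,225),tape=(140,147),drop=(219,159),table=(200,200)).items():
    print(n,C[v-1:v+2,u-1:u+2].reshape(-1,3).mean(0).round(4), C[v,u].round(4))
```

```text
pad [0.57   0.147  0.1217] [0.5703 0.147  0.1194]
neck [0.5564 0.0923 0.1207] [0.5565 0.0922 0.12  ]
scoopfloor [0.5775 0.0233 0.1236] [0.5772 0.0236 0.1256]
scoopf2 [ 0.4922 -0.0388  0.1232] [ 0.4921 -0.0387  0.1235]
bar [ 0.5367 -0.0013  0.1875] [ 0.5366 -0.0012  0.1879]
floor [ 0.5188 -0.1381  0.1238] [ 0.5187 -0.1378  0.1244]
rimhi [ 6.275e-01 -1.389e-01 -1.000e-04] [ 6.275e-01 -1.391e-01 -4.000e-04]
gel [0.4693 0.3701 0.0243] [0.4693 0.3701 0.024 ]
gel2 [0.462  0.3323 0.0236] [0.462  0.3323 0.0237]
tape [0.6735 0.4503 0.0252] [0.673  0.4496 0.0273]
drop [0.6323 0.2275 0.0895] [0.632  0.2274 0.0912]
table [5.327e-01 2.838e-01 3.000e-04] [0.5325 0.2835 0.0026]
```

View pics/topc.png

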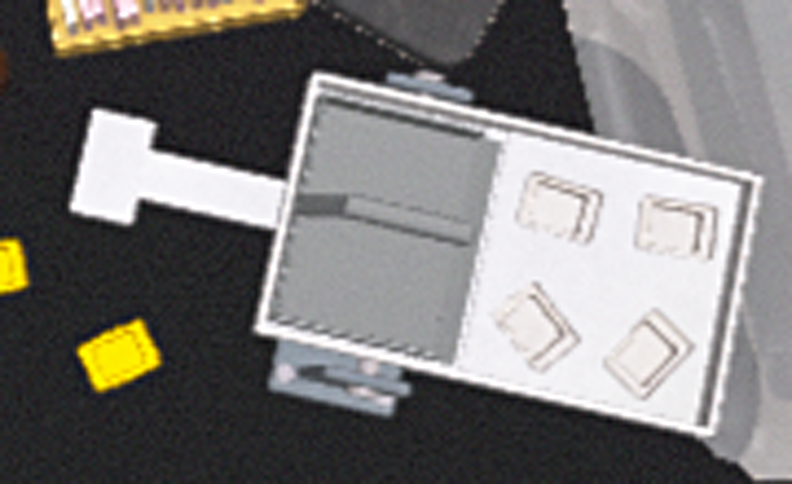

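View pics/sidec.png

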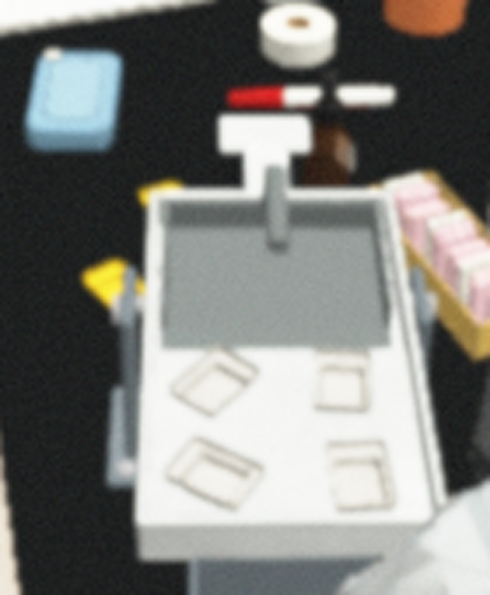

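View pics/gelc.png

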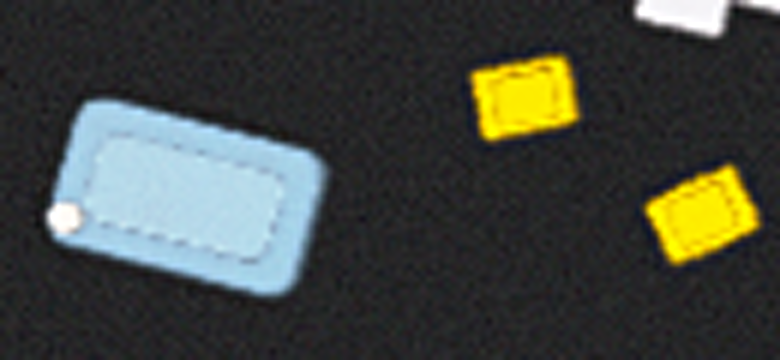

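```bash
cat >> h.py <<'E'
def tri(a,pa,b,pb):
    Pa=a['f'],; M=[]
    def P(d): 
        K=np.array([[d['f'],0,d['cx']],[0,d['f'],d['cy']],[0,0,1]]); return K@np.c_[d['R'],d['t']]
    X=cv2.triangulatePoints(P(a),P(b),np.array(pa,float).reshape(2,1),np.array(pb,float).reshape(2,1))
    X=(X[:3]/X[3]).ravel(); return X, proj(a,X)-pa, proj(b,X)-pb
def mar(xy):
    r=cv2.minAreaRect((xy*1000).astype(np.float32)); b=cv2.boxPoints(r); e=b[1]-b[0],b[2]-b[1]
    L=max(e,key=np.linalg.norm); a=np.degrees(np.arctan2(L[1],L[0])); 
    return np.round(r[0],1),np.round(r[1],1),round((a+180)%180,2)
E
python3 - <<'E'
from h import *
import pickle
t=pickle.load(open('top0.pkl','rb')); s=pickle.load(open('side0.pkl','rb'))
T=lambda u,v:(u/4.4+225-.4,v/4.4+145-.4); S=lambda u,v:(u/3.5+190-.4,v/3.5+150-.4)
for n,a,b in [('bar tip',T(468,236),S(278,242)),('rimTL(padside,+x)',T(313,73),S(398,190)),('rim padside -x',T(256,332),S(152,192)),
  ('rim far -x',T(712,437),S(138,528)),('pad outer +x',T(95,109),S(311,118)),('pad outer -x',T(72,212),S(218,120))]:
    X,e,f=tri(t,a,s,b); print(n,X.round(4),e.round(1),f.round(1))
print('rim rays z=.144'); 
for u,v in [(313,73),(757,178),(712,437),(255,332)]: print(ray(t,*T(u,v),.144).round(4))
print('pad rays z=.12')
for u,v in [(95,109),(156,121),(133,225),(71,212)]: print(ray(t,*T(u,v),.12).round(4))
C=cloud(t);K=cloud(s)
for nm,c,d in(('top',C,t),('side',K,s)):
    x,y,z=c[...,0],c[...,1],c[...,2]
    roi=(x>.4)&(x<.65)&(y>-.25)&(y<.1)
    m=roi&(z>.136)&(z<.152); print(nm,'rim',m.sum(),np.median(z[m])); 
    n,l,st,ce=cv2.connectedComponentsWithStats(m.astype(np.uint8))
    m=l==1+st[1:,4].argmax(); print(mar(c[m][:,:2]),m.sum())
    m=roi&(z>.172)&(z<.2); m=cv2.morphologyEx(m.astype(np.uint8),cv2.MORPH_OPEN,np.ones((2,2)))>0; print('bar',m.sum(),np.median(z[m]),mar(c[m][:,:2]),c[m].mean(0))
    hsv=cv2.cvtColor(d['color'],cv2.COLOR_RGB2HSV)
    g=cv2.inRange(hsv,(88,60,120),(115,255,255))>0
    g&=(x>.35)&(x<.55)&(y>.25)&(y<.45)&(z>.015)
    print('gel',g.sum(),np.median(z[g]),mar(c[g][:,:2]),c[g].mean(0))
    pd=(x>.5)&(x<.63)&(y>.125)&(y<.19)&(z>.105); print('pad',pd.sum(),np.median(z[pd]),mar(c[pd][:,:2]))
# gel contour by rays
hsv=cv2.cvtColor(t['color'],cv2.COLOR_RGB2HSV); g=cv2.inRange(hsv,(88,60,120),(115,255,255)); g[:190]=0;g[250:]=0;g[:,:135]=0;g[:,200:]=0
cs=max(cv2.findContours(g,0,1)[0],key=cv2.contourArea)
print('gel rays',mar(np.array([ray(t,u,v,.022)[:2] for u,v in cs[:,0]])))
E
```

```text
bar tip [ 0.5293 -0.0398  0.1806] [ 0.1 -0.4] [-0.3  0. ]
rimTL(padside,+x) [0.6238 0.0364 0.1436] [ 0.3 -1.3] [-1.   0.2]
rim padside -x [0.4786 0.0669 0.1427] [ 0.1 -0.6] [-0.5  0. ]
rim far -x [ 0.426  -0.1831  0.14  ] [ 0.1 -0.4] [-0.4  0. ]
pad outer +x [0.6039 0.1567 0.1184] [ 0.2 -0.8] [-0.6  0.1]
pad outer -x [0.5432 0.1687 0.1175] [ 0. -0.] [-0.  0.]
rim rays z=.144
[0.6205 0.0371 0.144 ]
[ 0.5675 -0.2095  0.144 ]
[ 0.4252 -0.1813  0.144 ]
[0.4771 0.0678 0.144 ]
pad rays z=.12
[0.6016 0.1571 0.12  ]
[0.5956 0.1225 0.12  ]
[0.5363 0.1344 0.12  ]
[0.5429 0.1693 0.12  ]
top rim 1365 0.14433731359018612
(array([523.3, -72.2]), array([256.4, 148.3]), np.float32(78.09)) 941
bar 632 0.186849760359874 (array([550.3, -37.4]), array([112., 425.]), np.float32(101.93)) [ 0.58005965 -0.17061809  0.1871343 ]
gel 649 0.022942972451021653 (array([468.5, 372.4]), array([114.6,  67.6]), np.float32(76.89)) [0.46867023 0.36803491 0.02300751]
pad 363 0.12090053613134956 (array([568.8, 144.3]), array([41.6, 59.8]), np.float32(168.28))
side rim 1219 0.14171694934430135
(array([519.2, -72.6]), array([256.5, 139. ]), np.float32(78.21)) 791
bar 159 0.18354446756114856 (array([550.9,  30.9]), array([153.8,  15.6]), np.float32(71.85)) [ 0.53978865 -0.00505701  0.17262449]
gel 254 0.019525160781212605 (array([468.7, 370.5]), array([118.5,  67.7]), np.float32(77.0)) [0.46429534 0.35195207 0.01928499]
pad 244 0.11805374658139733 (array([569.5, 143.1]), array([41.2, 57.3]), np.float32(167.97))
gel rays (array([468.2, 371.5]), array([115.8,  67.8]), np.float32(76.24))
```

```bash
python3 -m creep '[[[0,0,0,-0.022,0.031,0,0],[0,0,0,-0.022,0.031,0,0],[0,0,0,-0.022,0.031,0,0],[0,0,0,-0.022,0.031,0,0],[0,0,0,-0.022,0.031,0,0],[0,0,0,-0.022,0.031,0,0],[0,0,0,-0.022,0.031,0,0],[0,0,0,-0.022,0.031,0,0],[0,0,0,-0.022,0.031,0,0],[0,0,0,-0.022,0.031,0,0],[0,0,0,-0.022,0.031,0,0],[0,0,0,-0.022,0.031,0,0],[0,0,0,-0.022,0.031,0,0],[0,0,0,-0.022,0.031,0,0]]]' 40
cat > st.py <<'E'
from h import *
import sys
from scipy.spatial.transform import Rotation as Ro
def rep(tx=None,ang=None):
    o=get_obs(); q=o['tool_rot']; R=Ro.from_quat([q[1],q[2],q[3],q[0]]).as_matrix()
    print('t',round(float(o['t']),2),'p',o['eef_pos'].round(4),'xang',np.degrees(np.arctan2(R[1,0],R[0,0])).round(2),'zax',R[:,2].round(4),'F',o['contact_force'].round(2),'w',round(float(o['gripper_width']),3),'q',o['q'].round(2))
    if tx is not None: print('shift tool',(R.T@(np.array(tx)-o['eef_pos'])).round(4))
    if ang is not None:
        c,s=np.cos(np.radians(ang)),np.sin(np.radians(ang)); D=np.array([[c,s,0],[s,-c,0],[0,0,-1]]).T
        print('turn',Ro.from_matrix(R.T@D).as_rotvec().round(4))
if __name__=='__main__':
    a=[float(v) for v in sys.argv[1:]]; rep(a[:3] if len(a)>2 else None,a[3] if len(a)>3 else None)
E
python3 st.py .57 .151 .25 -11.8
```

```text
t: 1.27
eef_pos: [0.5379, 0.1854, 0.2957]
tool_rot: [-0.002, 0.813, 0.582, -0.006]
contact_force: [-0.4, 0.2, 0.1]
gripper_width: -0.002
t 1.27 p [0.5379 0.1854 0.2957] xang 71.17 zax [-0.011  -0.0041 -0.9999] F [-0.44  0.22  0.07] w -0.002 q [-0.61  0.32  0.21  1.83 -0.08  1.02  0.88]
shift tool [-0.0219  0.0419  0.0455]
turn [-0.0021  0.0127  1.4481]
```

```bash
python3 -m creep '[[[0,0,0.12,-0.022,0.042,0.02,0],[0,0,0.12,0,0,0.02,0],[0,0,0.12,0,0,0,0],[0,0,0.12,0,0,0,0],[0,0,0.12,0,0,0,0],[0,0,0.12,0,0,0,0],[0,0,0.12,0,0,0,0],[0,0,0.12,0,0,0,0],[0,0,0.12,0,0,0,0],[0,0,0.12,0,0,0,0],[0,0,0.12,0,0,0,0],[0,0,0.12,0,0,0,0]]]' | head -1
python3 st.py .57 .151 .205 -11.8
```

```text
t 1.27 p [0.5379 0.1854 0.2957] xang 71.17 zax [-0.011  -0.0041 -0.9999] F [-0.44  0.22  0.07] w -0.002 q [-0.61  0.32  0.21  1.83 -0.08  1.02  0.88]
shift tool [-0.0215  0.0423  0.0905]
turn [-0.0021  0.0127  1.4481]out of range
```

```bash
python3 -m creep '[[[0,0,0.12,-0.02,0.035,0.02,0],[0,0,0.12,0,0,0.02,0],[0,0,0.12,0,0,0,0],[0,0,0.12,0,0,0,0],[0,0,0.12,0,0,0,0],[0,0,0.12,0,0,0,0],[0,0,0.12,0,0,0,0],[0,0,0.12,0,0,0,0],[0,0,0.12,0,0,0,0],[0,0,0.12,0,0,0,0],[0,0,0.12,0,0,0,0],[0,0,0.12,0,0,0,0]]]' | head -1
python3 st.py .57 .151 .205 -11.8
```

```text
t: 2.27
t 2.27 p [0.5655 0.1408 0.2523] xang -14.58 zax [-0.015  -0.0124 -0.9998] F [-0.07 -0.34  0.5 ] w -0.003 q [-0.78  0.43  0.56  1.85 -0.27  0.95 -0.36]
shift tool [ 0.0023 -0.0118  0.0471]
turn [ 0.0155  0.0117 -0.0485]
```

```bash
python3 -m creep '[[[0.015,0.012,-0.048,0.002,-0.012,0.015,0],[0,0,0,0,0,0.02,0],[0,0,0,0,0,0.01,0],[0,0,0,0,0,0,0]]]' | head -1
python3 st.py .57 .151 .193 -11.8
```

```text
t: 2.6
t 2.6 p [0.5702 0.1526 0.2053] xang -12.14 zax [ 8.e-04 -5.e-04 -1.e+00] F [ 0.12 -0.38 -0.32] w -0.003 q [-0.75  0.49  0.51  1.88 -0.31  0.85 -0.29]
shift tool [0.0002 0.0016 0.0123]
turn [ 0.0003 -0.0009 -0.0059]
```

```bash
python3 -m creep '[[[0,0,0,0,0,0.006,0],[0,0,0,0,0,0.006,0],[-0.05,0,0,0,-0.004,0.0085,0],[-0.05,0,0,0,-0.004,0.0085,0],[-0.05,0,0,0,-0.004,0.0085,0],[-0.05,0,0,0,-0.004,0.0085,0],[-0.05,0,0,0,-0.004,0.0085,0]]]' | head -1
cat > pr.py <<'E'
from st import *
o=get_obs(); q=o['tool_rot']; R=Ro.from_quat([q[1],q[2],q[3],q[0]]).as_matrix()
tip=o['eef_pos']+.073*R[:,2]-[.5346,-.0146,.11]; a=np.radians(78.2); py=np.array([np.cos(a),np.sin(a),0]);px=np.array([py[1],-py[0],0])
y=tip@py;z=tip[2]; th=np.arctan2(10,np.hypot(y*1000,z*1000)) - np.arctan2(z,y)
print('t',o['t'],'tip x,y,z',(tip@px).round(4),y.round(4),z.round(4),'r',np.hypot(y,z).round(4),'theta',th.round(3),'tilt',np.arctan2(-R[:,2]@py,-R[2,2]).round(3),'F',o['contact_force'].round(1),'q',o['q'].round(2))
E
python3 pr.py
```

```text
t: 3.18
t 3.1833 tip x,y,z 0.0043 0.1657 -0.0283 r 0.1681 theta 0.229 tilt 0.253 F [-0.8  0.9  2.7] q [-0.89  0.67  0.6   1.82 -0.18  0.9  -0.47]
```

```bash
python3 -m creep '[[[-0.04,0,0,0,-0.004,0.0085,0],[-0.045,0,0,0,-0.004,0.0085,0],[-0.045,0,0,0,-0.004,0.0085,0],[-0.045,0,0,0,-0.004,0.0085,0],[-0.045,0,0,0,-0.004,0.0085,0]]]' | head -1; python3 pr.py
```

```text
t: 3.6
t 3.6 tip x,y,z 0.0065 0.1569 -0.068 r 0.171 theta 0.468 tilt 0.481 F [-1.6  0.6  1.5] q [-0.97  0.84  0.65  1.75 -0.1   0.98 -0.58]
```

```bash
python3 -m creep '[[[-0.04,0,0,-0.001,-0.003,0.0085,0],[-0.04,0,0,-0.001,-0.003,0.0085,0],[-0.03,0,0,-0.001,-0.003,0.0085,0],[0,0,0,0,-0.001,0.006,0]]]' | head -1; python3 pr.py
python3 - <<'E'
from h import *
d=cam('top');save(d,'top1.png',(225,145,405,255),4.4);d=cam('side');save(d,'side1.png',(190,150,330,320),3.5)
E
```

```text
t: 3.93
t 3.9333 tip x,y,z 0.0059 0.1468 -0.0931 r 0.1739 theta 0.623 tilt 0.598 F [-18.1  26.4  72.4] q [-1.    0.94  0.67  1.72 -0.07  1.01 -0.63]
```

View pics/top1.png

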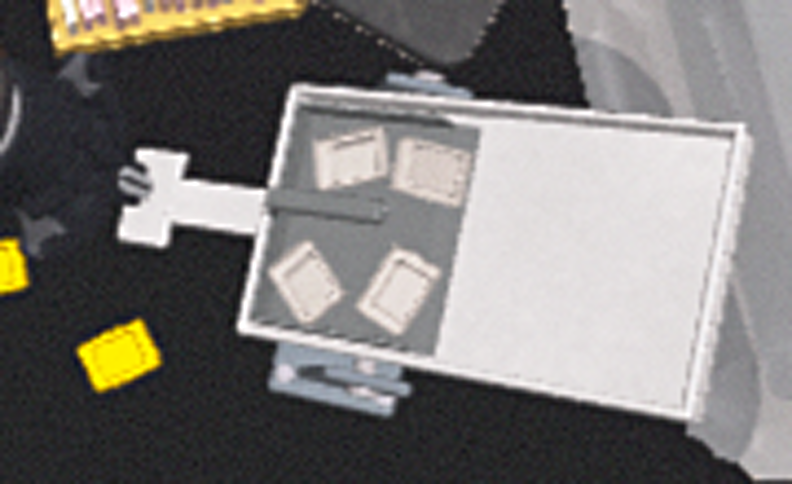

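View pics/side1.png

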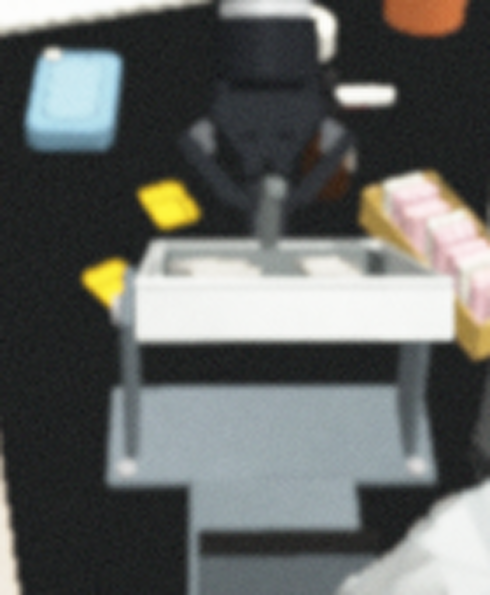

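All four moulds are in the scoop area, at top-crop pixels (350,158), (432,170), (305,283) and (400,290). The pan is at its stop. I'll ease the force and hold so they finish sliding.

```bash
python3 -m creep '[[[0,0,0,0,0,-0.003,0],[0,0,0,0,0,0,0],[0,0,0,0,0,0,0],[0,0,0,0,0,0,0]]]' | head -1; python3 pr.py
python3 - <<'E'
from h import *
d=cam('top');save(d,'top2.png',(225,145,405,255),4.4);save(d,'top2f.png')
E
```

```text
t: 4.37
t 4.3667 tip x,y,z 0.0072 0.1517 -0.0884 r 0.1756 theta 0.584 tilt 0.589 F [-0.6 -0.   0.5] q [-1.    0.93  0.67  1.71 -0.07  1.01 -0.63]
```

View pics/top2.png

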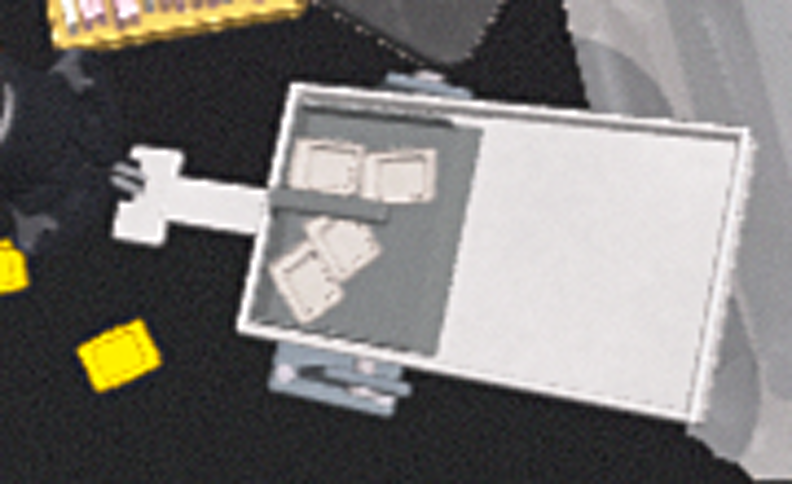

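View pics/top2f.png

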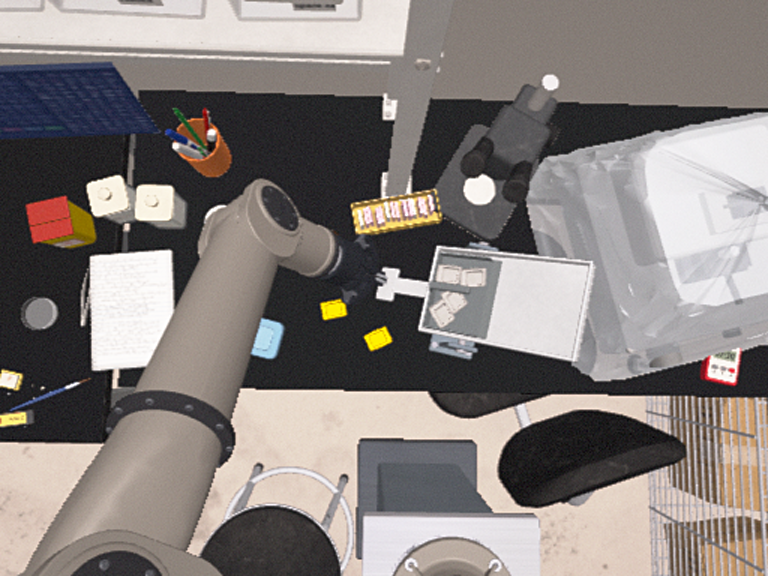

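```bash
python3 -m creep '[[[0.03,0,0,0,0.0035,-0.005,0],[0.03,0,0,0,0.0035,-0.005,0],[0.03,0,0,0,0.0035,-0.005,0],[0.03,0,0,0,0.0035,-0.005,0],[0.03,0,0,0,0.0035,-0.005,0],[0.03,0,0,0,0.0035,-0.005,0]]]' | head -1; python3 pr.py
```

```text
t: 4.92
t 4.9167 tip x,y,z 0.0064 0.1595 -0.0575 r 0.1696 theta 0.405 tilt 0.394 F [0.5 0.8 0.9] q [-0.95  0.78  0.63  1.78 -0.13  0.93 -0.54]
```

```bash
python3 -m creep '[[[0.03,0,0,0,0.0025,-0.005,0],[0.03,0,0,0,0.0025,-0.005,0],[0.03,0,0,0,0.0025,-0.005,0],[0.03,0,0,0,0.0025,-0.005,0],[0.03,0,0,0,0.0025,-0.005,0],[0.03,0,0,0,0.0025,-0.005,0]]]' | head -1; python3 pr.py;python3 - <<'E'
from h import *
d=cam('top');save(d,'top3.png',(225,145,405,255),4.4)
E
```

```text
t: 5.42
t 5.4167 tip x,y,z 0.0077 0.1648 -0.0206 r 0.166 theta 0.185 tilt 0.189 F [-0.2  1.   1.6] q [-0.86  0.62  0.58  1.84 -0.21  0.85 -0.43]
```

View pics/top3.png

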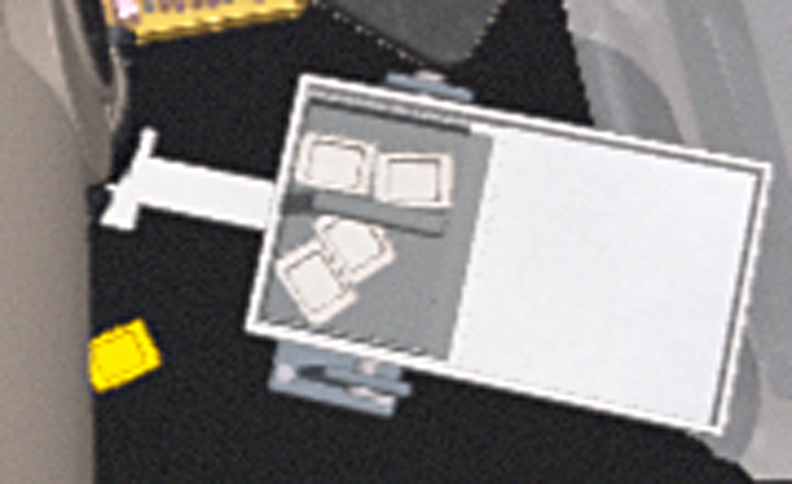

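The moulds are still at the back of the scoop, so I'm continuing.

```bash
python3 -m creep '[[[0.03,0,0,0,0.0025,-0.0045,0],[0.03,0,0,0,0.0025,-0.0045,0],[0.03,0,0,0,0.0025,-0.0045,0],[0.03,0,0,0,0.0025,-0.0045,0],[0.03,0,0,0,0.0025,-0.004,0],[0.02,0,0,0,0.002,-0.004,0],[0.01,0,0,0,0.001,-0.004,0]]]' | head -1; python3 pr.py; python3 st.py .5362 -.0068 .30 -11.8
```

```text
t: 6.05
t 6.05 tip x,y,z 0.0082 0.1624 0.0146 r 0.1631 theta -0.028 tilt -0.01 F [-1.   0.  -0.2] q [-0.73  0.49  0.5   1.9  -0.32  0.8  -0.28]
t 6.05 p [0.574  0.1424 0.1976] xang -12.87 zax [ 0.0257  0.0044 -0.9997] F [-1.04  0.03 -0.18] w -0.0 q [-0.73  0.49  0.5   1.9  -0.32  0.8  -0.28]
shift tool [-0.0012  0.1528 -0.104 ]
turn [-0.0098 -0.0242 -0.0185]
```

```bash
python3 -m creep '[[[0,0,0,0,0,-0.02,0.03],[-0.01,-0.024,-0.018,0,0,-0.04,0.05],[0,0,0,0,0,-0.04,0.05],[0,0,0,0,0,0,0.05]]]' | head -1
python3 - <<'E'
from h import *
import pickle
t=cam('top');s=cam('side');pickle.dump((t,s),open('b.pkl','wb'))
save(t,'top4.png',(225,145,405,255),4.4);save(s,'side4.png',(190,150,330,320),3.5)
a=np.radians(78.2); py=np.array([np.cos(a),np.sin(a)]);px=np.array([py[1],-py[0]])
for nm,d in(('top',t),('side',s)):
    c=cloud(d);x,y,z=c[...,0],c[...,1],c[...,2]
    q=c[...,:2]-[.5346,-.0146]; X=q@px;Y=q@py
    m=(abs(X)<.06)&(Y>-.06)&(Y<.06)&(z>.168)&(z<.2)
    print(nm,'bar',m.sum(),'z',np.median(z[m]).round(4),'X',np.percentile(X[m],[2,50,98]).round(4),'Y',np.percentile(Y[m],[2,50,98]).round(4))
    m=(abs(X)<.09)&(Y>-.2)&(Y<.08)&(z>.139)&(z<.15)
    print('rim',np.median(z[m]),np.percentile(X[m],[1,99]).round(4),np.percentile(Y[m],[1,99]).round(4))
E
python3 st.py .5362 -.0068 .30 -11.8
```

```text
t: 6.38
top bar 98 z 0.1868 X [-0.0056 -0.      0.0057] Y [-0.0229 -0.003   0.0183]
rim 0.14487876881006578 [-0.0733  0.0857] [-0.198  0.028]
side bar 159 z 0.1838 X [-0.005   0.0007  0.0065] Y [-0.0253  0.0019  0.0419]
rim 0.14216730699965424 [-0.0724  0.0748] [-0.1876  0.0676]
t 6.48 p [0.5679 0.1391 0.2944] xang -11.93 zax [-0.0142 -0.0044 -0.9999] F [-0.5  -0.28 -0.25] w 0.585 q [-0.78  0.38  0.56  1.81 -0.23  1.03 -0.34]
shift tool [-0.0009  0.1494 -0.0045]
turn [ 0.0072  0.013  -0.0021]
```

View pics/top4.png

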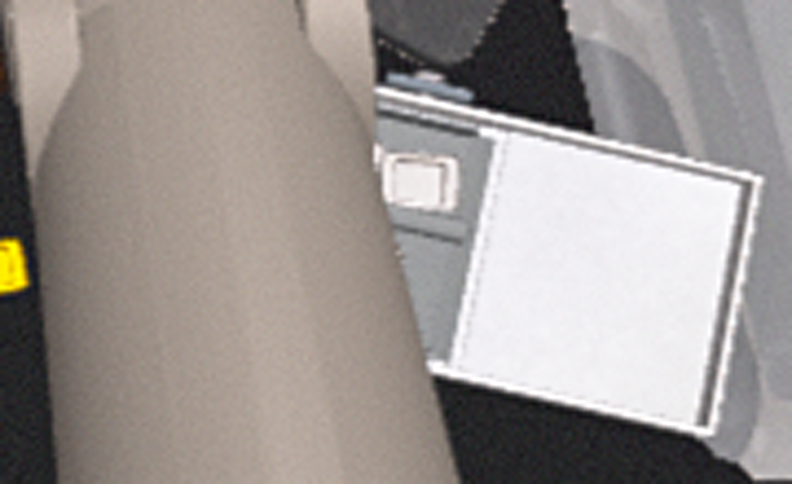

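View pics/side4.png

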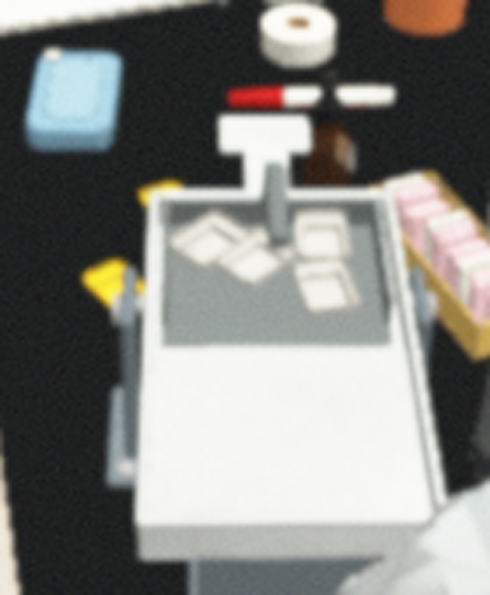

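```bash
python3 -m creep '[[[0.007,0.013,-0.002,-0.001,0.03,0,0.05],[0,0,0,0,0.03,0,0.05],[0,0,0,0,0.03,0,0.05],[0,0,0,0,0.03,0,0.05],[0,0,0,0,0.025,0,0.05],[0,0,0,0,0,0,0.05]]]' | head -1; python3 st.py .537 -.003 .234 -11.8
```

```text
t: 6.98
t 6.98 p [ 0.5318 -0.0041  0.2863] xang -11.26 zax [-0.0113 -0.0018 -0.9999] F [0.77 0.05 0.83] w 0.585 q [-0.61  0.3   0.61  1.94 -0.2   0.97 -0.1 ]
shift tool [ 0.0054 -0.0023  0.0523]
turn [0.0041 0.0107 0.0094]
```

```bash
python3 -m creep '[[[0.004,0.011,0.009,0.0055,-0.002,0,0.05],[0,0,0,0,0,0.02,0.05],[0,0,0,0,0,0.015,0.05],[0,0,0,0,0,0,0.05]]]' | head -1; python3 st.py .537 -.003 .234 -11.8
```

```text
t: 7.32
t 7.32 p [ 0.5371 -0.0026  0.2469] xang -11.97 zax [-1.4e-03  4.0e-04 -1.0e+00] F [-1.04  0.1  -0.22] w 0.581 q [-0.58  0.36  0.59  1.97 -0.25  0.89 -0.07]
shift tool [0.     0.0004 0.0129]
turn [-0.0001  0.0014 -0.003 ]
```

```bash
python3 -m creep '[[[0,0,0,0,0,0.007,0.05],[0,0.001,-0.003,0,0,0.006,0.05],[0,0,0,0,0,0,0.05]]]' | head -1; python3 st.py .537 -.003 .234 -11.8
python3 - <<'E'
from h import *
s=cam('side');save(s,'side5.png',(190,110,330,280),3.5)
E
```

```text
t: 7.57
t 7.57 p [ 5.373e-01 -1.000e-04  2.317e-01] xang -11.62 zax [-2.3e-03 -3.0e-04 -1.0e+00] F [-0.55 -0.06 -0.81] w 0.584 q [-0.58  0.38  0.58  1.98 -0.27  0.86 -0.06]
shift tool [ 0.0003  0.0029 -0.0023]
turn [0.0007 0.0022 0.0032]
```

View pics/side5.png

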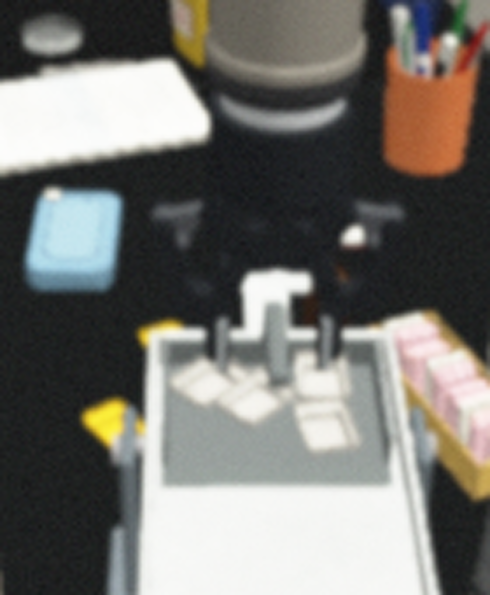

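The fingers at (222,345) and (325,345) straddle the bar at (275,345), centred, with all four moulds in the scoop. I'll close on it.

```bash
python3 -m creep '[[[0,0.002,0.003,0,0.003,0,0.05],[0,0,0,0,0,0,0.02],[0,0,0,0,0,0,0.0],[0,0,0,0,0,0,0.0],[0,0,0,0,0,0,0.0],[0,0,0,0,0,0,0.0],[0,0,0,0,0,0,0.0]]]' 70 | head -1; python3 st.py .537 -.003 .234 -11.8
```

```text
t: 8.2
t 8.2 p [ 0.5377 -0.0031  0.2341] xang -11.81 zax [ 3.3e-03  3.0e-04 -1.0e+00] F [ 0.11  1.43 -1.96] w 0.123 q [-0.57  0.37  0.58  1.98 -0.27  0.85 -0.05]
shift tool [-0.0007  0.      0.0001]
turn [-0.001  -0.0032 -0.0001]
```

```bash
python3 -m creep '[[[0,0,0,0,0,-0.004,0],[0,0,0,0,0,-0.006,0],[0,0,0,0,0,-0.008,0],[0,0,0,0,0,-0.01,0],[0,0,0,0,0,-0.01,0],[0,0,0,0,0,-0.01,0],[0,0,0,0,0,-0.01,0],[0,0,0,0,0,-0.008,0],[0,0,0,0,0,-0.003,0],[0,0,0,0,0,0,0]]]' | head -1; python3 st.py .537 -.003 .32 -11.8
python3 - <<'E'
from h import *
s=cam('side');save(s,'side6.png',(190,90,330,260),3.5)
E
```

```text
t: 9.03
t 9.03 p [ 0.5376 -0.0034  0.3121] xang -11.83 zax [ 0.0054  0.0011 -1.    ] F [-0.52  0.46 -2.13] w 0.125 q [-0.62  0.27  0.62  1.91 -0.19  1.01 -0.13]
shift tool [-0.0007 -0.0003 -0.0079]
turn [-0.0021 -0.0051 -0.0005]
```

View pics/side6.png

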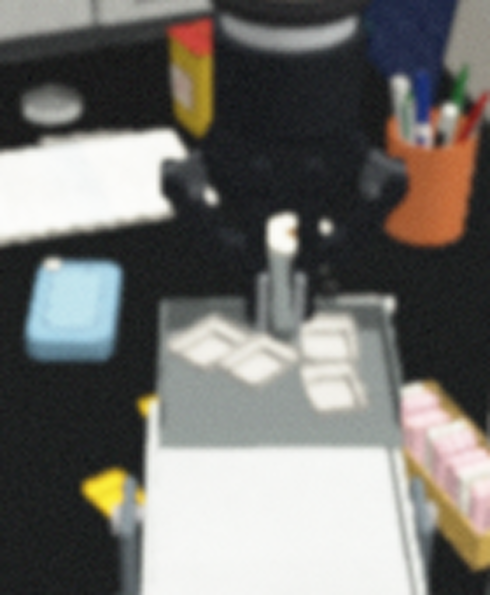

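```bash
python3 -m creep '[[[0,-0.002,0,-0.001,-0.003,0,0],[0,-0.002,0,-0.003,-0.006,0,0],[0,0,0,-0.004,-0.009,0,0],[0,0,0,-0.005,-0.012,0,0],[0,0,0,-0.006,-0.015,0,0],[0,0,0,-0.006,-0.015,0,0],[0,0,0,-0.006,-0.015,0,0],[0,0,0,-0.006,-0.015,0,0],[0,0,0,-0.006,-0.015,0,0],[0,0,0,-0.006,-0.015,0,0],[0,0,0,-0.006,-0.015,0,0],[0,0,0,-0.006,-0.015,0,0],[0,0,0,-0.006,-0.015,0,0],[0,0,0,-0.006,-0.015,0,0],[0,0,0,-0.006,-0.015,0,0],[0,0,0,-0.006,-0.015,0,0]]]' | head -1; python3 st.py .4646 .3727 .31 -11.8
```

```text
t: 10.42
t 10.42 p [0.486  0.239  0.3034] xang -11.69 zax [-0.0156 -0.0043 -0.9999] F [ 0.55 -0.38 -2.22] w 0.126 q [-0.99  0.28  0.51  1.89 -0.17  1.02 -0.61]
shift tool [-0.0482 -0.1265 -0.0068]
turn [0.0074 0.0144 0.002 ]
```

```bash
python3 -m creep '[[[0.003,0.005,0,-0.006,-0.015,-0.001,0],[0.003,0.005,0,-0.006,-0.015,-0.001,0],[0.002,0.004,0,-0.006,-0.015,-0.001,0],[0,0,0,-0.006,-0.015,-0.001,0],[0,0,0,-0.006,-0.015,-0.001,0],[0,0,0,-0.005,-0.014,-0.001,0],[0,0,0,-0.004,-0.011,0,0],[0,0,0,-0.003,-0.008,0,0],[0,0,0,-0.003,-0.005,0,0],[0,0,0,-0.001,-0.003,0,0],[0,0,0,0,0,0,0]]]' | head -1; python3 st.py .4646 .3727 .31 76.6
```

```text
t: 11.33
t 11.33 p [0.4523 0.3797 0.3033] xang -10.91 zax [-0.0099 -0.0048 -0.9999] F [-0.74  0.54 -2.52] w 0.122 q [-1.15  0.36  0.45  1.78 -0.18  1.05 -0.82]
shift tool [ 0.0134  0.0046 -0.0068]
turn [-1.4000e-03  1.2100e-02 -1.5274e+00]
```

```bash
python3 -m creep '[[[0,0.006,-0.02,0.004,0.001,-0.002,0],[0,0.006,-0.05,0.004,0.001,0,0],[0,0,-0.08,0,0,0,0],[0,0,-0.08,0,0,0,0],[0,0,-0.08,0,0,0,0],[0,0,-0.08,0,0,0,0],[0,0,-0.08,0,0,0,0],[0,0,-0.08,0,0,0,0],[0,0,-0.08,0,0,0,0],[0,0,-0.08,0,0,0,0],[0,0,-0.08,0,0,0,0],[0,0,-0.08,0,0,0,0],[0,0,-0.08,0,0,0,0],[0,0,-0.08,0,0,0,0],[0,0,-0.08,0,0,0,0],[0,0,-0.08,0,0,0,0],[0,0,-0.08,0,0,0,0],[0,0,-0.08,0,0,0,0],[0,0,-0.05,0,0,0,0],[0,0,-0.02,0,0,0,0]]]' | head -1; python3 st.py .4646 .3727 .31 76.6
```

```text
t: 13.0
t 13.0 p [0.4773 0.3482 0.3104] xang 73.4 zax [ 0.0168 -0.0165 -0.9997] F [ 0.34  0.52 -2.47] w 0.125 q [-0.89  0.33  0.18  1.77 -0.04  1.04  0.58]
shift tool [ 0.0199 -0.0192 -0.0003]
turn [ 0.0205  0.0116 -0.0556]
```

```bash
python3 -m creep '[[[0.005,0.003,-0.015,0.004,-0.004,0,0],[0.005,0.003,-0.02,0.006,-0.006,0,0],[0.005,0.003,-0.015,0.006,-0.006,0,0],[0.005,0.003,-0.005,0.004,-0.004,0,0],[0,0,0,0,0,0,0]]]' | head -1; python3 st.py .4646 .3727 .31 76.6
python3 - <<'E'
from h import *
import pickle
t=cam('top');s=cam('side');pickle.dump((t,s),open('c.pkl','wb'))
save(t,'top7.png',(100,150,300,290),3.8);save(s,'side7.png',(150,90,330,240),4)
E
```

```text
t: 13.42
t 13.42 p [0.4634 0.3728 0.3105] xang 76.54 zax [ 1.0e-04  1.9e-03 -1.0e+00] F [-0.26  0.77 -1.62] w 0.122 q [-0.9   0.34  0.15  1.76 -0.06  1.05  0.61]
shift tool [0.0002 0.0012 0.0005]
turn [-0.0004 -0.0018 -0.001 ]
```

View pics/top7.png

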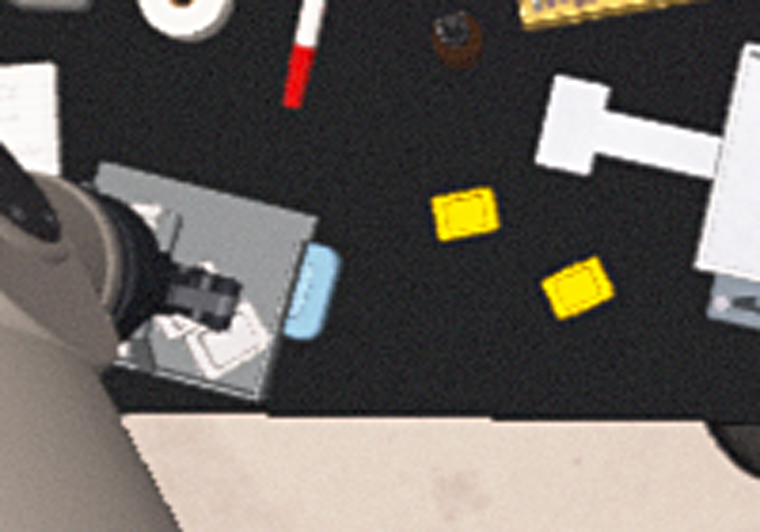

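View pics/side7.png

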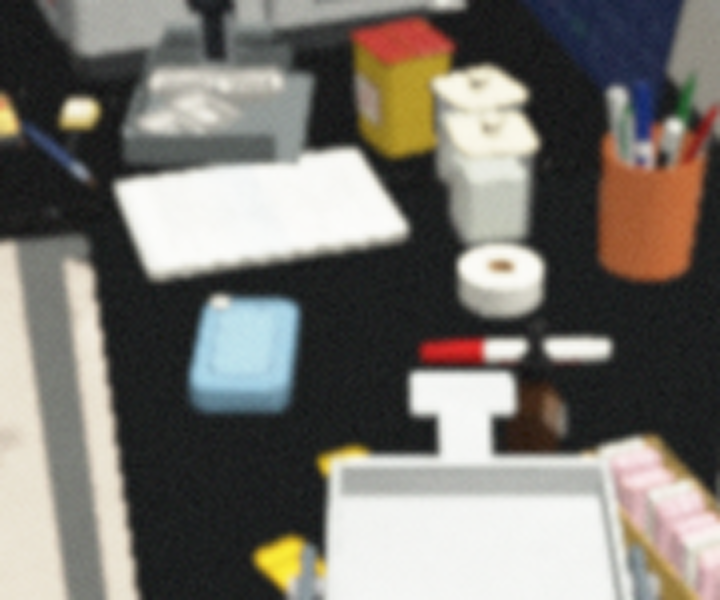

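Run:
```python
from h import *
import pickle
t,s=pickle.load(open('c.pkl','rb'))
T=lambda u,v:(u/3.8+100-.4,v/3.8+150-.4)
a=np.radians(76.6); sx=np.array([np.cos(a),np.sin(a)]); sy=np.array([-sx[1],sx[0]]) # scoop y = -tooly
tcp=np.array([.4634,.3728])
for n,u,v,z in[('mouthL',100,164,.199),('mouthR',317,215,.199),('mouthRtop',317,215,.2185),('backR',262,400,.2185)]:
    p=ray(t,*T(u,v),z)[:2]; print(n,p.round(4),'scoop-ish x,y rel tcp',((p-tcp)@sx).round(4),((p-tcp)@sy).round(4))
for nm,d in(('top',t),('side',s)):
    c=cloud(d);q=c[...,:2]-tcp;X=q@sx;Y=q@sy;z=c[...,2]
    m=(abs(X)<.09)&(abs(Y)<.09)&(z>.19)&(z<.206); print(nm,m.sum(),np.percentile(X[m],[1,99]).round(4),np.percentile(Y[m],[1,99]).round(4),np.median(z[m]))
    A=np.c_[X[m],Y[m],np.ones(m.sum())]; print('plane',np.linalg.lstsq(A,z[m],rcond=None)[0].round(4))
    m=(abs(X)<.09)&(abs(Y)<.09)&(z>.206)&(z<.226); print(' walls',m.sum(),np.percentile(X[m],[1,99]).round(4),np.percentile(Y[m],[1,99]).round(4))
```

```text
mouthL [0.5291 0.4233] scoop-ish x,y rel tcp 0.0644 -0.0522
mouthR [0.5019 0.2959] scoop-ish x,y rel tcp -0.0659 -0.0553
mouthRtop [0.5006 0.2925] scoop-ish x,y rel tcp -0.0695 -0.0548
backR [0.396 0.319] scoop-ish x,y rel tcp -0.0679 0.0531
top 1303 [-0.0653  0.0603] [-0.0534  0.051 ] 0.2001505883187793
plane [-0.0018  0.0141  0.2004]
 walls 371 [-0.0656  0.0615] [-0.0383  0.0541]
side 752 [-0.0685  0.0635] [-0.0536  0.051 ] 0.1989808637215788
plane [0.0157 0.0497 0.2003]
 walls 450 [-0.0689  0.0641] [-0.0394  0.0525]
```

```bash
python3 -m creep '[[[0,0,0,0,0.002,0.004,0],[0,-0.002,0,0,0.002,0.008,0],[0,0,0,0,0,0.012,0],[0,0,0,0,0,0.015,0],[0,0,0,0,0,0.015,0],[0,0,0,0,0,0.015,0],[0,0,0,0,0,0.015,0],[0,0,0,0,0,0.015,0],[0,0,0,0,0,0.015,0],[0,0,0,0,0,0.012,0],[0,0,0,0,0,0.008,0],[0,0,0,0,0,0.004,0],[0,0,0,0,0,0,0]]]' | head -1; python3 st.py .4677 .3727 .147 76.6
```

```text
t: 14.6
t 14.6 p [0.4717 0.3655 0.1596] xang 76.07 zax [ 0.0011 -0.0069 -1.    ] F [-0.32 -0.07 -0.94] w 0.123 q [-0.87  0.52  0.13  1.87 -0.09  0.76  0.64]
shift tool [ 0.0061 -0.0057  0.0126]
turn [ 0.0027  0.0064 -0.0092]
```

```bash
python3 -m creep '[[[0.003,0.006,-0.009,0.003,-0.003,0.002,0],[0,0,0,0.003,-0.003,0.004,0],[0,0,0,0,0,0.004,0],[0,0,0,0,0,0,0]]]' | head -1; python3 st.py .4677 .3727 .138 76.6
python3 - <<'E'
from h import *
import pickle
t=cam('top');s=cam('side');pickle.dump((t,s),open('d.pkl','wb'))
save(t,'top8.png',(100,150,300,290),3.8);save(s,'side8.png',(150,90,330,240),4)
E
```

```text
t: 14.93
t 14.93 p [0.4679 0.3741 0.1503] xang 76.62 zax [ 0.0017  0.0025 -1.    ] F [-0.44  0.19 -1.67] w 0.126 q [-0.87  0.54  0.12  1.87 -0.1   0.73  0.64]
shift tool [-0.0015  0.0001  0.0123]
turn [ 0.0011 -0.0029  0.0003]
```

View pics/top8.png

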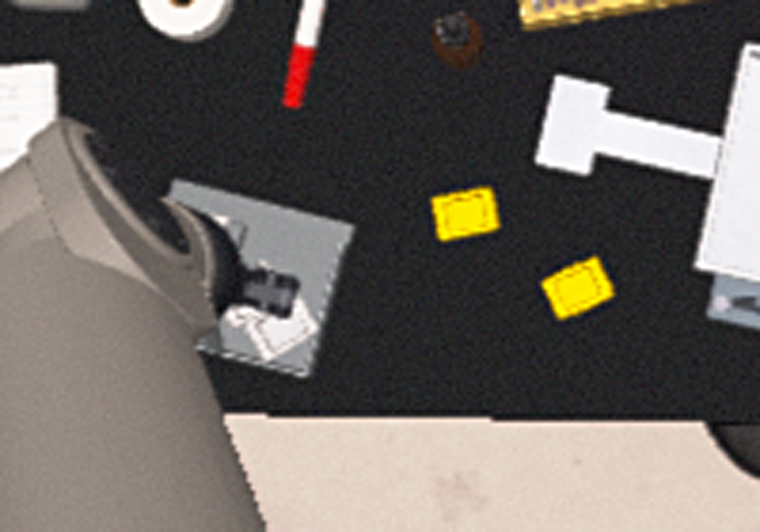

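View pics/side8.png

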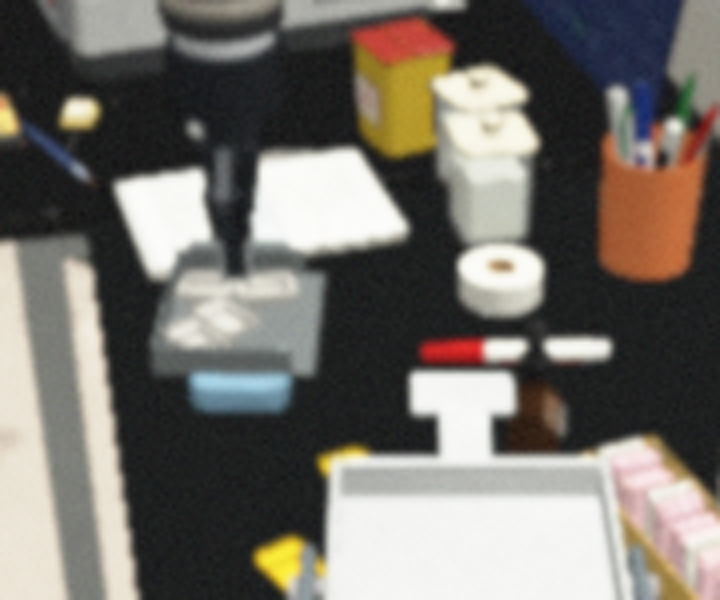

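Run:
```python
from h import *
import pickle
t,s=pickle.load(open('d.pkl','rb'))
T=lambda u,v:(u/3.8+100-.4,v/3.8+150-.4)
a=np.radians(76.6); sx=np.array([np.cos(a),np.sin(a)]); sy=np.array([-sx[1],sx[0]])
g=np.array([.4683,.3718])
for n,u,v,z in[('mouthL',174,181,.038),('mouthR',354,225,.038),('backR',311,376,.058)]:
    p=ray(t,*T(u,v),z)[:2]; print(n,p.round(4),((p-g)@sx).round(4),((p-g)@sy).round(4))
for nm,d in(('top',t),('side',s)):
    c=cloud(d);q=c[...,:2]-g;X=q@sx;Y=q@sy;z=c[...,2]
    m=(abs(X)<.09)&(abs(Y)<.09)&(z>.03)&(z<.046); print(nm,m.sum(),np.percentile(X[m],[1,99]).round(4),np.percentile(Y[m],[1,99]).round(4),np.median(z[m]))
    m=(abs(X)<.09)&(abs(Y)<.09)&(z>.03)&(z<.066);print(np.percentile(X[m],[.5,99.5]).round(4),np.percentile(Y[m],[.5,99.5]).round(4), mar(c[m][:,:2]))
```

```text
mouthL [0.534  0.4248] 0.0668 -0.0516
mouthR [0.5056 0.2975] -0.0636 -0.0535
backR [0.4011 0.3199] -0.0661 0.0534
top 864 [-0.0629  0.0625] [-0.0527  0.0516] 0.03998252672479646
[-0.0631  0.0641] [-0.0528  0.0547] (array([467.7, 373.8]), array([130.4, 108.5]), np.float32(76.88))
side 763 [-0.0655  0.0659] [-0.0527  0.0519] 0.03877822018564333
[-0.0662  0.0668] [-0.053   0.0538] (array([467.8, 372.2]), array([136. , 108.3]), np.float32(76.8))
```

The scoop is centred over the pack to about 1 mm and the yaw agrees, so I'm lowering it.

```bash
python3 -m creep '[[[0.001,-0.003,0,-0.001,0,0.003,0],[0,0,0,0,0,0.003,0],[0,0,0,0,0,0.003,0],[0,0,0,0,0,0.002,0]]]' | head -1; python3 st.py .4677 .3727 .136 76.6
```

```text
t: 15.37
t 15.37 p [0.4687 0.3737 0.1405] xang 76.6 zax [ 0.0026  0.0019 -1.    ] F [ 0.26 -0.22 -2.74] w 0.128 q [-0.87  0.55  0.12  1.88 -0.1   0.72  0.64]
shift tool [-0.0012 -0.0008  0.0045]
turn [ 0.0021 -0.0024 -0.    ]
```

```bash
python3 -m creep '[[[0.002,-0.002,0,-0.001,-0.001,0.002,0],[0,0,0,0,0,0.001,0],[0,0,0,0,0,0.001,0],[0,0,0,0,0,0,0]]]' | head -1; python3 st.py .4677 .3727 .136 76.6
```

```text
t: 15.7
t 15.7 p [0.4675 0.3726 0.136 ] xang 76.57 zax [-4.e-04 -1.e-04 -1.e+00] F [ 0.48  0.79 -2.1 ] w 0.128 q [-0.87  0.56  0.12  1.88 -0.1   0.71  0.64]
shift tool [0.0002 0.0001 0.    ]
turn [-0.0004  0.0002 -0.0005]
```

```bash
python3 -m creep '[[[0,0,0,0,0,0.001,0],[0,0,0,0,0,0.0005,0]]]' | head -1; python3 st.py .4677 .3727 .135 76.6
```

```text
t: 15.87
t 15.87 p [0.4676 0.3726 0.136 ] xang 76.56 zax [-6.e-04  2.e-04 -1.e+00] F [-1.82 -0.34  1.4 ] w 0.126 q [-0.87  0.56  0.12  1.88 -0.1   0.71  0.65]
shift tool [0.0001 0.0001 0.001 ]
turn [-0.0006 -0.0001 -0.0007]
```

```bash
python3 -m creep '[[[0,0,0,0,0,0,0.014],[0,0,0,0,0,0,0.018],[0,0,0,0,0,0,0.025],[0,0,0,0,0,0,0.035],[0,0,0,0,0,0,0.04],[0,0,0,0,0,0,0.04]]]' 20| head -1; python3 st.py
python3 - <<'E'
from h import *
s=cam('side');save(s,'side9.png',(150,90,330,240),4)
E
```

```text
t: 16.37
t 16.37 p [0.4685 0.3733 0.1365] xang 76.55 zax [ 0.0015  0.0022 -1.    ] F [ 0.   -0.49 -0.04] w 0.47 q [-0.87  0.56  0.12  1.88 -0.1   0.71  0.65]
```

View pics/side9.png

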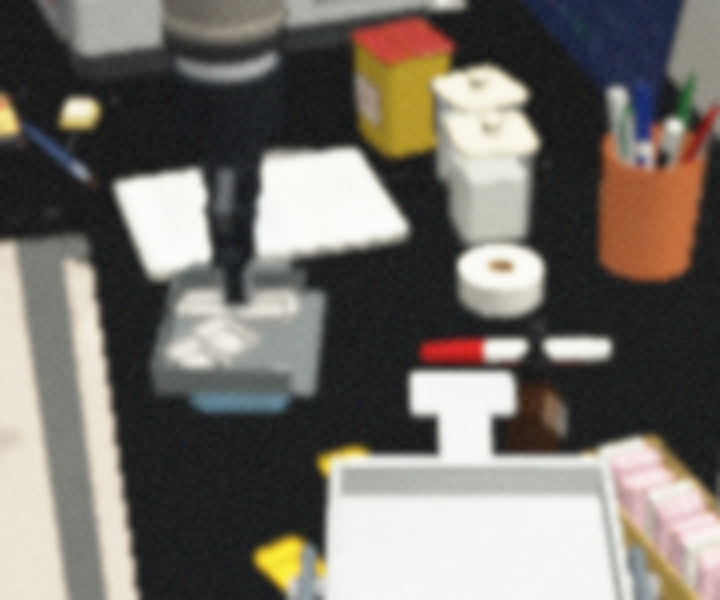

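```bash
python3 -m creep '[[[0,0,0,0,0,-0.005,0.04],[0,0,0,0,0,-0.01,0.04],[0,0,0,0,0,-0.015,0.04],[0,0,0,0,0,-0.02,0.04],[0,0,0,0,0,-0.03,0.04],[0,0,0,0,0,-0.03,0.04],[0,0,0,0,0,-0.03,0.04],[0,0,0,0,0,-0.03,0.04],[0,0,0,0.03,0,-0.01,0.04],[0,0,0,0.04,0,0,0.04],[0,0,0,0.04,0,0,0.04],[0,0,0,0.04,0,0,0.04],[0,0,0,0.03,0,0,0.04],[0,0,0,0,0,0,0.04]]]' | head -1; python3 st.py
python3 - <<'E'
from h import *
import pickle
t=cam('top');s=cam('side');pickle.dump((t,s),open('e.pkl','wb'))
save(t,'topA.png',(100,120,300,260),3.8);save(s,'sideA.png',(150,90,330,240),4)
a=np.radians(76.6); sx=np.array([np.cos(a),np.sin(a)]); sy=np.array([-sx[1],sx[0]]); g=np.array([.4683,.3718])
for nm,d in(('top',t),('side',s)):
    c=cloud(d);q=c[...,:2]-g;X=q@sx;Y=q@sy;z=c[...,2]
    m=(abs(X)<.08)&(abs(Y)<.08)&(z>.012)&(z<.055)
    m=cv2.morphologyEx(m.astype(np.uint8),cv2.MORPH_OPEN,np.ones((3,3)))>0
    print(nm,mar(c[m][:,:2]))
    f=m&(z<.034)&(abs(X)<.06)&(abs(Y)<.05); print('floor',f.sum(),np.median(z[f]),np.linalg.lstsq(np.c_[X[f],Y[f],np.ones(f.sum())],z[f],rcond=None)[0].round(4))
E
```

```text
t: 17.58
t 17.58 p [0.5128 0.5496 0.3405] xang 76.1 zax [ 0.0067  0.0089 -0.9999] F [-0.92 -0.32 -0.61] w 0.469 q [-0.99  0.58  0.15  1.31 -0.08  1.24  0.48]
top (array([467.3, 372.1]), array([130.7, 108.2]), np.float32(76.51))
floor 1390 0.02624432727578802 [0.0088 0.0285 0.027 ]
side (array([467.4, 370.4]), array([136.7, 107.8]), np.float32(76.39))
floor 673 0.024415143703518636 [0.0371 0.0638 0.0256]
```

View pics/topA.png

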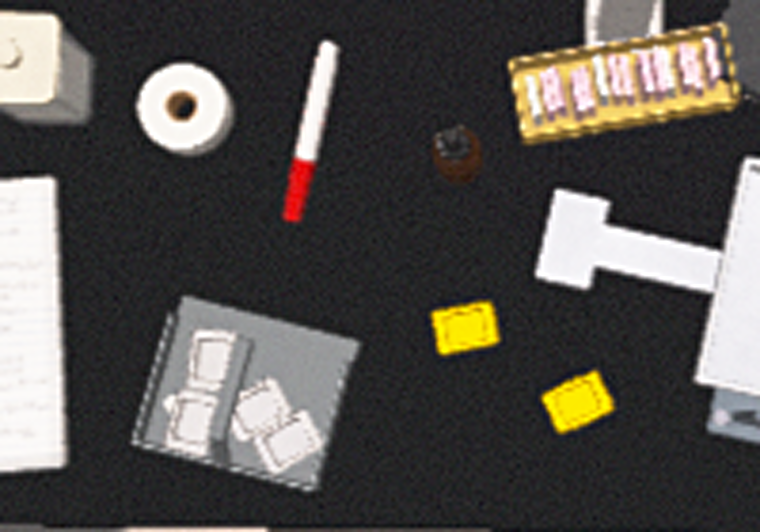

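View pics/sideA.png

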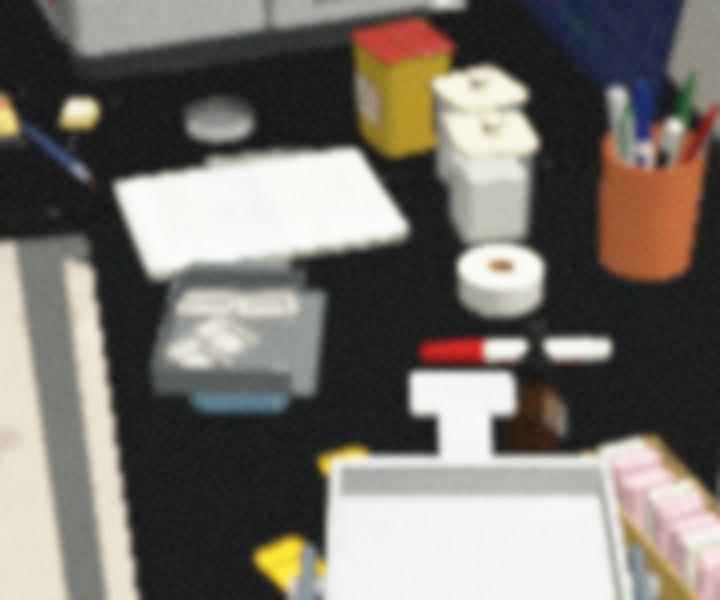

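Run:
```python
from h import *
import pickle
t,s=pickle.load(open('e.pkl','rb')); t0=pickle.load(open('top0.pkl','rb'))
a=np.radians(76.6); sx=np.array([np.cos(a),np.sin(a)]); sy=np.array([-sx[1],sx[0]]); g=np.array([.4683,.3718])
c=cloud(t);q=c[...,:2]-g;X=q@sx;Y=q@sy;z=c[...,2]
br=t['color'].max(-1); f=(abs(X)<.058)&(abs(Y)<.05)&(z<.034)&(br<150)
f=cv2.erode(f.astype(np.uint8),np.ones((3,3)))>0
print(f.sum(),np.linalg.lstsq(np.c_[X[f],Y[f],np.ones(f.sum())],z[f],rcond=None)[0].round(4))
for n,(x0,y0,x1,y1) in dict(roll=(130,130,168,166),drop=(208,148,232,172),yel=(205,190,268,240)).items():
    print(n,np.abs(t['color'][y0:y1,x0:x1].astype(int)-t0['color'][y0:y1,x0:x1]).mean().round(2))
o=get_obs();print(o['t'],o['joint_vel'].round(3))
```

```text
0 [0. 0. 0.]
roll 3.68
drop 5.02
yel 4.19
17.6833 [ 0.022 -0.03   0.03   0.056  0.011 -0.003  0.007]
```

```bash
python3 - <<'E'
from h import *
import pickle
t,s=pickle.load(open('e.pkl','rb'))
a=np.radians(76.6); sx=np.array([np.cos(a),np.sin(a)]); sy=np.array([-sx[1],sx[0]]); g=np.array([.4683,.3718])
c=cloud(t);q=c[...,:2]-g;X=q@sx;Y=q@sy;z=c[...,2]
f=(abs(X)<.056)&(Y<.047)&(Y>-.053)&(z<.034)
br=t['color'].max(-1); print(np.percentile(br[f],[5,25,50,75,95]))
f&=br<np.percentile(br[f],50)+8
print(f.sum(),np.linalg.lstsq(np.c_[X[f],Y[f],np.ones(f.sum())],z[f],rcond=None)[0].round(4))
b=(abs(c[...,0]-.4)<.3)&(abs(c[...,1]-.3)<.12)&(abs(z)<.01)&(br<60); Q=c[b];print('bench',np.linalg.lstsq(np.c_[(Q[:,:2]-g)@sx,(Q[:,:2]-g)@sy,np.ones(len(Q))],Q[:,2],rcond=None)[0].round(4))
E
python3 -m creep '[[[0,0,0,0,0,0,0.04],[0,0,0,0,0,0,0.04],[0,0,0,0,0,0,0.04]]]'|head -1
```

```text
[148. 154. 159. 235. 242.]
702 [0.0021 0.0123 0.0257]
bench [-0.0007  0.0002  0.001 ]
t: 17.93
```

```bash
python3 -c "
from station import hand_in; print(hand_in())"
```

```text
the job is handed in; nothing more can be done
None
```

I handed the job in at about 18 s. The loaded scoop is sitting on the gel pack with all four steel moulds in it, and the gripper has let go and is clear.

I pressed the pan's pad to its stop with the closed fingers and held it until all four moulds had slid into the scoop. Then I eased the pan back level, lifted the scoop by its grip bar, turned it about 90° and lowered it onto the pack.

**Last checks:**
- **Moulds:** the last pictures show all four in the scoop. Two overlap slightly.
- **Centring:** the top view puts the scoop's centre about 1 mm from the pack's. Its angle is 76.5°, against about 76.6° for the pack.
- **Level:** a fit to the visible scoop floor gives about 0.7° of slope across its depth. I measured a similar slope while the gripper held the scoop level, so I put it down to measuring error.
- **Bystanders:** the dropper bottle, label roll and yellow look-alikes show no change between the first and last pictures.

**Not clean:**
- **Stop force:** reaching the stop, the fingertips pressed the pad with a reading of about 79 N at the wrist (72 N of it vertical) until I backed off. That is below the 120 N wrist limit, and I assumed the 40 N limit covers only the arm and gripper body, not the fingers.
- **View disagreement:** the two cameras differed by about 2 mm on the scoop's position along the pack (372.1 mm from the top, 370.4 mm from the side). That is within the stated calibration.

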